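Mount the tube carousel in the rotator's chuck

TASK

Mount the tube carousel on the bench rotator: push its spindle fully home into the open chuck, swing the chuck sleeve's black-ball lever until the three brass jaws grip the spindle firmly, then turn the red lock collar so its lever lines up with the red mark. Last, press the green loading rest down to the bottom, so that the chuck alone carries the carousel level. Leave the other things on the bench where they are.

Things in the scene. Friction and masses are not known exactly. Their poses are not given: they have to be found in the camera images.
- rotator: Fixed rotator: grey base plate 130 x 420 x 12 mm, white drive housing (130 x 112 mm, 164 mm high) at its +y end. Origin on the bench under the chuck's mouth; own y is parallel to the level chuck axis, 105 mm above the bench; the mouth faces -y; own x points away from the robot at yaw 0. Along y: rest -112 to -35, jaws -12 to 34, sleeve 0 to 64, collar 76 to 100, mark disc 108 to 118 mm.
- chuck_mouth (a point): Point on the chuck's axis in the plane of the sleeve's front face, 105 mm above the rotator's origin. A fixed stop for the spindle's tip lies on the axis inside the chuck at rotator y = +40 mm.
- sleeve (a joint): Turn of the aluminium sleeve (62 mm across), rad. At 0 its lever leans 0.6 rad from vertical to the rotator's -x; grows as the ball goes over the top to +x. Starts 0 to 0.2. Jaws close 4.2 mm per rad and touch the spindle at about 0.95; then it stiffens and grips firmly at 1.1 to 1.2. At the ball: 3 N at first, 5 N at 1.1, 8 N at 1.5 (stop). Stays if let go (from beyond 1.2 eases back to it).
- sleeve_ball (a point): Centre of the black ball (18 mm across) on the sleeve's lever (9 mm steel bar): 88 mm from the chuck's axis, at rotator y = +30 mm.
- jaw_top: Upper of three brass jaws, 10 mm wide, 46 mm long, moving radially. Origin on the chuck's axis when open, moves down as it closes. Inner face 11 mm from the axis when open.
- jaw_far: Lower jaw on the +x side, like jaw_top, 120 degrees round the axis.
- jaw_near: Lower jaw on the -x side, like jaw_top.
- collar (a joint): Turn of the red lock collar (64 mm across) about the chuck's axis, rad. At 0 its lever leans 0.6 rad from vertical to the rotator's +x, at the white mark; grows as the ball goes over the top to -x. The red locked mark is at 1.1 (lever leaning 0.5 rad to -x); it can be pushed past, to a stop at 1.55. Starts 0 to 0.3. About 1.5 N at the ball; stays where left.
- collar_ball (a point): Centre of the red ball (18 mm across) on the lock collar's lever (9 mm red bar): 88 mm from the chuck's axis, at rotator y = +88 mm.
- rest (a joint): Travel of the green loading rest, m: 0 is up (the spindle lies in its V saddle, on the chuck's axis), grows downward, bottom at 0.028. Stiff slide without a spring: 5 to 8 N presses it down and it stays where it is left.
- pad_near (a point): Top centre of the rest's green press pad on the rotator's -x side: 52 mm from the axis, 15 mm below it, at rotator y = -72 mm; 28 mm wide in y, its outer edge 67 mm from the axis. Moves with the rest.
- pad_far (a point): The same pad on the +x side.
- carousel: Loose tube carousel, 170 to 265 g: steel spindle 14 mm across, 160 mm long; at its outer end a blue disc 64 mm across, 8 mm thick, with six little tubes, and a black knob. Origin at the spindle's tip on its axis; it runs to the body's own -y; disc 160 to 168 mm from the tip. It starts in the saddle, tip at rotator y = -10 to +6 mm; home is +40 mm. 1 to 3 N slides it; it may roll.
- knob_end (a point): Middle of the flat outer end of the black knob (18 mm across), 190 mm from the spindle's tip: a place to push.
- tube_rack: Bystander: light-blue rack with small coloured-capped tubes, 50 x 85 x 45, sizes in mm; origin at its underside. Leave it alone.
- pipette: Bystander: white and green pipette lying on its side, 250 long, sizes in mm; origin at its underside. Leave it alone.
- tip_box: Bystander: dark green box of yellow tips, 85 x 115 x 60, sizes in mm; origin at its underside. Leave it alone.
- cup: Bystander: white plastic cup, 72 across, 95 high, sizes in mm; origin at its underside. Leave it alone.
- reagent: Bystander: amber bottle with blue cap, 60 across, 140 high, sizes in mm; origin at its underside. Leave it alone.
- timer: Bystander: orange flat timer, 60 x 60 x 22, sizes in mm; origin at its underside. Leave it alone.
- petri_dish: Bystander: closed petri dish, 95 across, 16 high, sizes in mm; origin at its underside. Leave it alone.

How it is judged:
By the outcome, as a careful person would: the job done as asked, in the order asked, and still so for the second after the job is handed in, with the robot touching nothing.
It also fails if it takes over 67 s, if anything falls off the work surface, if the arm or the gripper's body presses on something with over 40 N, if the wrist force passes 120 N, or if a joint passes its speed limit or range.

ROBOT

A 6-joint arm with a two-finger parallel gripper is mounted at the origin on the work surface. World frame = base frame: x ahead of the robot, y to its left, z up, the work surface at z = 0. Lengths are in m, angles in rad, forces in N, time in s.
With the tool pointing down it reaches from about 0.35 to 1 m from the base axis. Payload 7.1 kg.
Tool frame: the origin (TCP) lies at the very end of the fingers, on their centre line; the grasp point (between the pads) lies 19 mm behind it; z points along the fingers, y is the line along which they close (so a half turn about z gives the same grasp; the last joint's range is limited). The gripper opens to 85 mm and grips with 20 to 120 N. Pads are 22 mm wide; open, the fingers measure 114 mm over their backs; the gripper's body (76 mm by 85 mm) begins 54 mm behind the grasp point. The pads swing forward as they close: fully open they stand 13 mm farther back than shut.
Start: joints at [-1.256, 0.423, 1.63, -0, 1.089, -0.019], TCP at [0.205, -0.59, 0.231] pointing down, gripper open.
Joint ranges: [-3, 3], [-0.9, 2.11], [0.09, 2.58], [-1.31, 4.45], [0.11, 2.69], [-2.54, 2.54]. Speed limits (rad/s): [2.39, 2.39, 3.01, 3.14, 3.14, 3.14].

INTERFACE

Orientations are given as a unit quaternion [w, x, y, z].
In Python, from rig import env gives the robot as it stands.
- The arm moves only by the tool jog_arm, never from a script. Its argument "deltas" is a list of rows, each a list of 5 numbers: the opening, from -1 (shut) to 1 (fully open), then the shift along the tool's x, y, z in mm, then the turn about the tool's z in rad. In form: [[gripper, x, y, z, roll], ...]. A call has 1 to 20 rows; each row shifts and turns the commanded pose from where the row before left it, along the tool's axes as they then stand; what a row does not reach is not made up. A row lasts 1/8 s, in which the tool goes at most 62.5 mm and 10.7 degrees, less where a joint would pass 70% of its speed; a pose out of reach is approached as far as the arm can. A call is refused whole if a number of a shift passes 62.5 or a number of a turn 0.188, either way. A call with a gripper value outside its range is refused whole. The fingers move at their own pace and stop on an object; the grip force is fixed at half the most. Time passes only in rows, so rows that do not move let the fingers close. It gives the time, the measured TCP pose, the force, the opening and the grip force at its end, in the units of the state.
- env.state(): the state, without advancing time (a new reading comes with each control period).
- env.read_camera(name): name is "scene" or "top" or "wrist"; returns the picture (384x512x3 uint8, red, green, blue); there is no depth.
- env.camera_info(name): a dict with "fx", "fy", "cx", "cy" (pixels), "dist" ([k1, k2, p1, p2, k3] as OpenCV has them; the pictures are not rectified), "eye" and "orientation" of the camera in the world. Camera axes: x right, y down, z forward; pixel columns grow to the right and rows downward; lengths in m; the calibration is good to about 2 mm. A picture is of the moment at which its call begins: read the wrist's pose just before it. camera_info takes no time and is no camera call; for the wrist camera it gives the pose at the moment of the call.
- env.close_job(): hands the job in; it is judged then, once.
The state is a dict: "time": time; "joint_positions": joint angles; "qd": joint speeds; "joint_efforts": joint torques, N m; "tcp_pos": TCP position; "ee_rot": TCP orientation; "wrist_force": force on the tool from outside, world axes, zero at the start; "torque": the same for the moment, N m; "opening": finger opening in m; "finger_force": force on a finger pad.
Only numpy, scipy, OpenCV 4.12 (cv2) and the standard library are available. Lean on these libraries where they do the work, as an engineer would, in place of code of your own. Each camera call takes 0.05 s, during which the arm holds its last target. There are 200 camera calls.

## Working session

There is one attempt and no reset: what is moved stays moved. The work goes in short steps, Python scripts to look and compute and a tool call to move; the robot and the scene stay as the last step left them, time stands still between calls to the robot, and variables do not carry over. Pictures are saved under pics/ and viewed, at most 10 in all, crops included, and the job is handed in when it is done.

Besides the shell and the picture viewer there is one more tool, called after "Emit:" as name(argument=value, ...) on one line, values as JSON. jog_arm: Moves the arm, as the interface text tells. Its arguments: {"type":"object","properties":{"deltas":{"type":"array","items":{"type":"array","items":{"type":"number"}}}},"required":["deltas"]}

```bash
mkdir -p pics; python3 - <<'E'
from rig import env
import cv2,numpy as np
s=env.state(); print(s)
for n in("scene","top","wrist"):
    i=env.camera_info(n); print(n,i)
    cv2.imwrite(f"pics/{n}0.png",env.read_camera(n)[:,:,::-1])
a=[cv2.imread(f"pics/{n}0.png") for n in("scene","top")]
for n,im in zip(("s","t"),a): cv2.imwrite(f"pics/{n}0b.png",cv2.resize(im,(800,600),interpolation=cv2.INTER_CUBIC))
E
```

```text
{'time': 0.0, 'joint_positions': array([-1.25601078e+00,  4.23857105e-01,  1.63070943e+00, -8.25052215e-07,
        1.08859766e+00, -1.89919796e-02]), 'qd': array([ 0.00068091,  0.00128634, -0.00120863,  0.00060981,  0.00076701,
       -0.00086718]), 'joint_efforts': array([ 2.08933081e-03, -5.57369721e+01, -2.81740487e+01,  1.61299863e-04,
        7.39295647e-03,  6.77465039e-06]), 'tcp_pos': array([ 0.20461488, -0.58996605,  0.2305279 ]), 'ee_rot': array([-7.77138693e-04,  9.86106026e-01,  1.66115285e-01, -1.16151100e-04]), 'wrist_force': array([-0.30865476, -0.02594905, -0.23444624]), 'torque': array([ 0.01052237, -0.00856266, -0.00129925]), 'finger_force': 0.0, 'opening': 0.08534852270479018}
scene {'fx': 369.1167939182629, 'fy': 369.1167939182629, 'cx': 255.5480717344343, 'cy': 182.56271997120868, 'dist': array([-0.07185176,  0.        ,  0.        ,  0.        ,  0.        ]), 'eye': array([1.21368283, 0.44174009, 0.65056799]), 'orientation': array([-0.23090929,  0.42781875,  0.76085946, -0.4298196 ])}
top {'fx': 494.8933667698482, 'fy': 494.8933667698482, 'cx': 253.8142449256024, 'cy': 197.82354954877172, 'dist': array([-0.064519,  0.      ,  0.      ,  0.      ,  0.      ]), 'eye': array([0.33841464, 0.02427678, 1.43567496]), 'orientation': array([-0.0408266 ,  0.71308082, -0.69878748,  0.03930639])}
wrist {'fx': 339.00563660288185, 'fy': 339.00563660288185, 'cx': 255.19303645493525, 'cy': 195.60450098527605, 'dist': array([-0.04650516,  0.        ,  0.        ,  0.        ,  0.        ]), 'eye': array([ 0.27566491, -0.5650641 ,  0.37305917]), 'orientation': array([ 0.12157253,  0.8055458 , -0.57341721, -0.08665327])}
```

View pics/s0b.png

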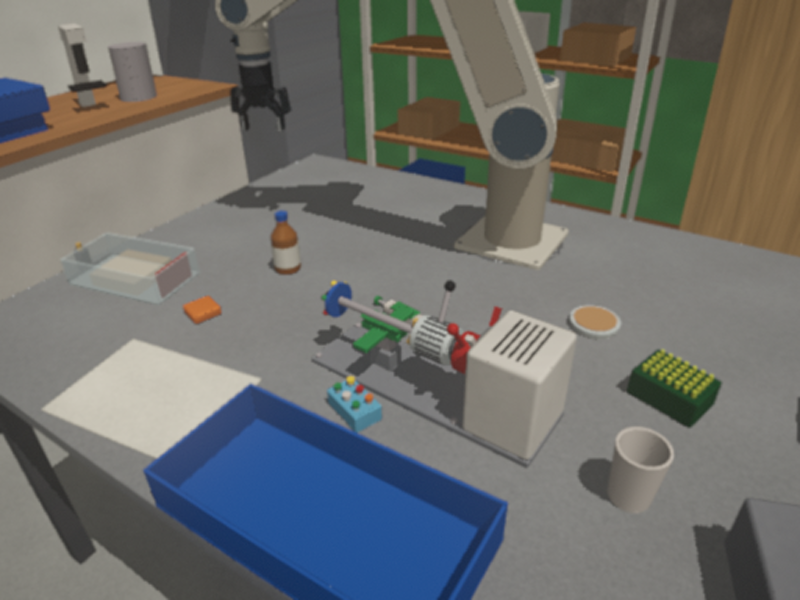

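View pics/t0b.png

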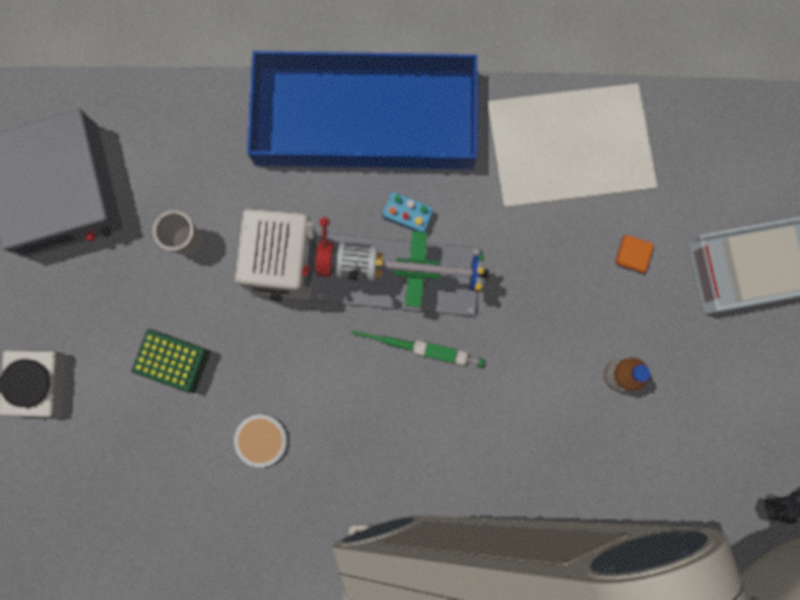

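The scene view shows the rotator in mid-bench with its chuck facing right (-y in the world). The carousel lies in the saddle, with its blue disc at (340,298). The top view (800x600) shows the disc at (477,272), the red ball at (324,222), the black ball at (353,274), and the pipette just on the robot side. Next I'll get a coarse position.

```bash
cat > h.py <<'E'
from rig import env
import cv2,numpy as np
from scipy.spatial.transform import Rotation as R
from scipy.optimize import least_squares
def Rq(q): return R.from_quat(np.r_[q[1:],q[0]]).as_matrix()
def K(i): return np.array([[i["fx"],0,i["cx"]],[0,i["fy"],i["cy"]],[0,0,1.]])
def ray(i,p):
    u=cv2.undistortPoints(np.array([[p]],float),K(i),i["dist"])[0,0]
    return Rq(i["orientation"])@np.r_[u,1]
def atz(i,p,z):
    d=ray(i,p); e=np.array(i["eye"]); return e+d*(z-e[2])/d[2]
def proj(i,P):
    Rm=Rq(i["orientation"]); P=np.atleast_2d(P)
    c=(P-i["eye"])@Rm
    return cv2.projectPoints(c.reshape(-1,1,3),np.zeros(3),np.zeros(3),K(i),i["dist"])[0].reshape(-1,2)
def rot2w(p,P):  # p=(x,y,yaw); P in rotator frame
    c,s=np.cos(p[2]),np.sin(p[2]); P=np.atleast_2d(P)
    return np.c_[p[0]+c*P[:,0]-s*P[:,1],p[1]+s*P[:,0]+c*P[:,1],P[:,2]]
def totool(w,q):  # world vector to tool axes, mm
    return 1000*Rq(q).T@np.asarray(w)
E
python3 - <<'E'
from h import *
t=env.camera_info("top"); s=1.5625
for n,p,z in [("disc",(477,272),.105),("red ball",(324,222),.175),("black",(353,274),.19),("house c1",(244,210),.164),("c2",(306,214),.164),("c3",(300,290),.164),("c4",(237,286),.164),("padF",(418,236),.09),("padN",(414,304),.09),("base corner",(478,313),.012),("pip tip",(352,333),.01),("pip end",(485,363),.015)]:
    print(n,atz(t,(p[0]/s,p[1]/s),z).round(3))
st=env.state();w=env.camera_info("wrist")
Rt=Rq(st["ee_rot"]);print("cam in tool",(Rt.T@(w["eye"]-st["tcp_pos"])).round(4)); print("cam rot in tool\n",(Rt.T@Rq(w["orientation"])).round(3)); print(Rt.round(3))
E
```

```text
disc [ 0.558 -0.11   0.105]
red ball [0.625 0.152 0.175]
black [0.536 0.101 0.19 ]
house c1 [0.646 0.289 0.164]
c2 [0.641 0.184 0.164]
c3 [0.512 0.19  0.164]
c4 [0.517 0.295 0.164]
padF [ 0.623 -0.007  0.09 ]
padN [ 0.501 -0.002  0.09 ]
base corner [ 0.496 -0.122  0.012]
pip tip [0.455 0.111 0.01 ]
pip end [ 0.404 -0.135  0.015]
cam in tool [ 0.0753 -0.0005 -0.1424]
cam rot in tool
 [[-0.    -0.955 -0.295]
 [ 1.    -0.001  0.001]
 [-0.001 -0.295  0.955]]
[[ 0.945  0.328 -0.   ]
 [ 0.328 -0.945  0.001]
 [ 0.    -0.001 -1.   ]]
```

Coarse estimate: the rotator is at about (0.565, 0.068) with yaw about -0.05. I'll move the wrist camera over it, with tool x along the chuck's axis.

Emit:
jog_arm(deltas=[[-1, 34, -35.4, -10, 0], [-1, 34, -35.4, -10, 0], [-1, 34, -35.4, -10, 0], [-1, 34, -35.4, -10, 0], [-1, 34, -35.4, -10, 0], [-1, 34, -35.4, -10, 0], [-1, 34, -35.4, -10, 0], [-1, 34, -35.4, -10, 0], [-1, 34, -35.4, -10, 0], [-1, 34, -35.4, -10, 0], [-1, 34, -35.4, 0, 0], [-1, 34, -35.4, 0, 0], [-1, 34, -35.4, 0, 0], [-1, 34, -35.4, 0, 0], [-1, 34, -35.4, 0, 0]])

```text
time: 2.02
tcp_pos: [0.513, 0.0799, 0.3312]
ee_rot: [0.0, 0.986, 0.166, -0.0]
wrist_force: [0.1, -0.3, 0.2]
opening: 0.0002
finger_force: 0.0
```

Emit:
jog_arm(deltas=[[-1, 0, 0, 0, -0.17], [-1, 0, 0, 0, -0.17], [-1, 0, 0, 0, -0.17], [-1, 0, 0, 0, -0.17], [-1, 0, 0, 0, -0.17], [-1, 0, 0, 0, -0.17], [-1, 0, 0, 0, -0.17], [-1, 0, 0, 0, 0], [-1, 0, 0, 0, 0]])

```text
time: 3.15
tcp_pos: [0.5126, 0.0783, 0.3312]
ee_rot: [-0.0, 0.725, 0.689, -0.0]
wrist_force: [0.2, -0.1, -0.4]
opening: 0.0001
finger_force: 0.0
```

```bash
python3 - <<'E'
from h import *
import json
i=env.camera_info("wrist"); im=env.read_camera("wrist")
np.save("w1.npy",dict(i),allow_pickle=True); cv2.imwrite("pics/w1.png",im[:,:,::-1])
cv2.imwrite("pics/w1b.png",cv2.resize(im[:,:,::-1],(800,600),interpolation=cv2.INTER_CUBIC))
E
```

Emit:
jog_arm(deltas=[[-1, 0, 35, 0, 0], [-1, 0, 35, 0, 0], [-1, 0, 30, 0, 0], [-1, 0, 0, 0, 0], [-1, 0, 0, 0, 0]])

```text
time: 3.82
tcp_pos: [0.6118, 0.0736, 0.3309]
ee_rot: [-0.0, 0.724, 0.69, -0.0]
wrist_force: [-0.3, -0.1, 0.7]
opening: -0.0002
finger_force: 0.0
```

```bash
python3 - <<'E'
from h import *
i=env.camera_info("wrist"); im=env.read_camera("wrist")
np.save("w2.npy",dict(i),allow_pickle=True); cv2.imwrite("pics/w2.png",im[:,:,::-1])
cv2.imwrite("pics/w2b.png",cv2.resize(im[:,:,::-1],(800,600),interpolation=cv2.INTER_CUBIC))
E
```

```text
(no output)
```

View pics/w1b.png

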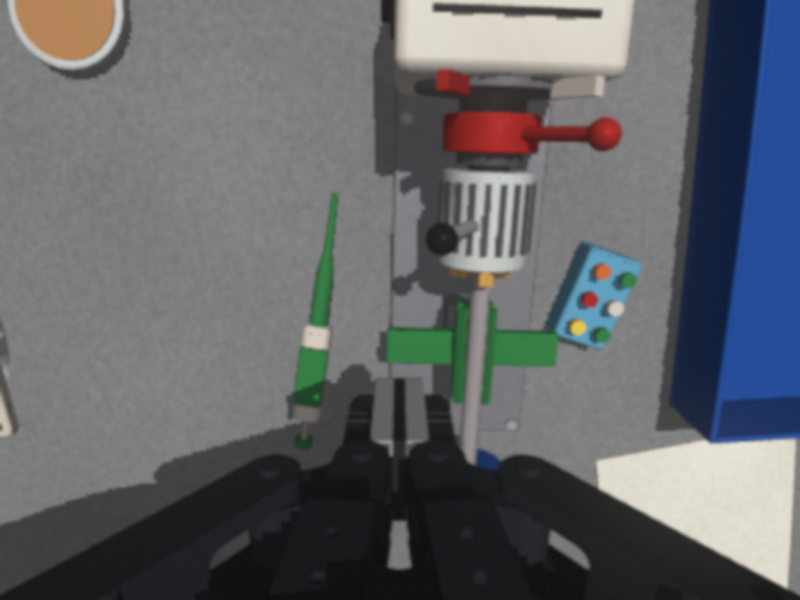

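View pics/w2b.png

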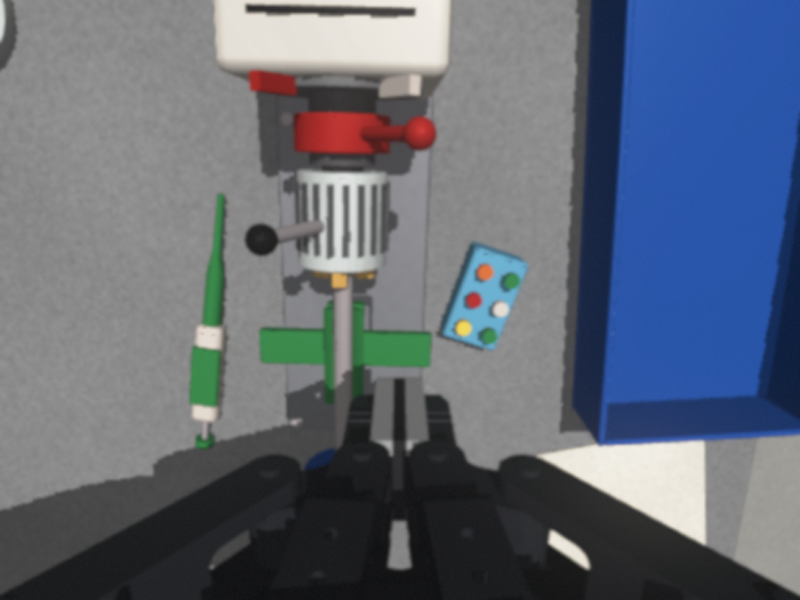

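Wrist 1 shows the red ball at (605,134), the black ball at (441,239), and the pads' outer ends at (388,345) and (556,349). Wrist 2 shows them at (420,133), (262,239), (261,345) and (431,349). The tube rack sits close to the far pad, so I'll use the near pad.

```bash
python3 - <<'E'
from h import *
s=1.5625
i1,i2=[np.load(f"w{k}.npy",allow_pickle=True).item() for k in(1,2)]
top=env.camera_info("top")
pts={"red":((605,134),(420,133)),"black":((441,239),(262,239)),"near":((388,345),(261,345)),"far":((556,349),(431,349)),"mouthjaw":((486,281),(339,281))}
for n,(a,b) in pts.items():
    d=[ray(i1,np.array(a)/s),ray(i2,np.array(b)/s)]; e=[np.array(i1["eye"]),np.array(i2["eye"])]
    A=np.c_[d[0],-d[1]]; k=np.linalg.lstsq(A,e[1]-e[0],rcond=None)[0]
    P,Q=e[0]+k[0]*d[0],e[1]+k[1]*d[1]; print(n,((P+Q)/2).round(4),"gap",np.linalg.norm(P-Q).round(4))
def model(v):
    x,y,yaw,sl,co=v
    a=sl-.6;b=.6-co
    return rot2w(v,[[.088*np.sin(b),.088,.105+.088*np.cos(b)],[.088*np.sin(a),.030,.105+.088*np.cos(a)],[-.067,-.072,.090],[.067,-.072,.090]])
def res(v):
    P=model(v); r=[]
    for c,i in enumerate((i1,i2)):
        q=np.array([pts[n][c] for n in("red","black","near","far")])/s
        r.append((proj(i,P)-q).ravel())
    return np.concatenate(r)
f=least_squares(res,[.565,.068,-.048,.1,.1]); print(f.x.round(4)); print(res(f.x).reshape(-1,2).round(1).tolist())
np.save("fit.npy",f.x)
# disc from top picture: blue blob
im=cv2.imread("pics/top0.png")
h=cv2.cvtColor(im,cv2.COLOR_BGR2HSV); m=cv2.inRange(h,(100,120,60),(130,255,255)); m[:150]=0;m[200:]=0;m[:,:290]=0;m[:,330:]=0
ys,xs=np.nonzero(m); print("disc px",xs.min(),xs.max(),ys.min(),ys.max(),xs.mean(),ys.mean())
for t in(-.01,0,.006):
    print(t,proj(top,rot2w(f.x,[[0,t-.164,.105],[0,t-.16,.137],[0,t-.168,.137],[0,t-.19,.105]])).round(1).tolist())
im2=cv2.imread("pics/scene0.png"); sc=env.camera_info("scene")
h=cv2.cvtColor(im2,cv2.COLOR_BGR2HSV); m=cv2.inRange(h,(100,120,40),(130,255,255)); m[:175]=0;m[206:]=0;m[:,:200]=0;m[:,230:]=0
ys,xs=np.nonzero(m); print("scene disc",xs.mean(),ys.mean(),xs.min(),xs.max(),ys.min(),ys.max())
for t in(-.01,0,.006): print(t,proj(sc,rot2w(f.x,[[0,t-.164,.105]])).round(1).tolist())
st=env.state();print(st["tcp_pos"],st["ee_rot"])
E
```

```text
red [0.6266 0.1533 0.1791] gap 0.0002
black [0.5369 0.1015 0.1832] gap 0.0003
near [0.5001 0.0031 0.0885] gap 0.0
far [ 0.6328 -0.0086  0.0839] gap 0.0006
mouthjaw [0.5704 0.0614 0.1276] gap 0.0002
[ 0.5715  0.0696 -0.0756  0.17    0.0123]
[[-0.2, -0.5], [0.4, -0.6], [-0.7, 0.7], [1.4, 0.6], [0.2, -0.3], [-0.4, -0.3], [-1.0, 0.7], [0.2, 1.1]]
disc px 301 305 164 184 303.20754716981133 173.60377358490567
-0.01 [[303.0, 173.8], [302.7, 171.8], [305.7, 172.0], [312.5, 174.8]]
0 [[299.4, 173.5], [299.0, 171.4], [301.9, 171.7], [308.9, 174.4]]
0.006 [[297.2, 173.3], [296.7, 171.2], [299.7, 171.5], [306.7, 174.2]]
scene disc 215.08163265306123 190.96428571428572 208 223 181 201
-0.01 [[215.6, 191.3]]
0 [[218.3, 192.4]]
0.006 [[220.0, 193.1]]
[0.61167156 0.07364753 0.33111711] [-3.01016367e-04  7.23741671e-01  6.90070847e-01 -3.57925232e-04]
```

The fit is good to about 1 px: origin (0.5715, 0.0696), yaw -0.0756, sleeve 0.17, collar 0.01. The spindle tip is at about -10 mm by both cameras. Triangulated heights agree with the text. Next I'll go behind the knob.

Emit:
jog_arm(deltas=[[-1, 0, 0, 0, 0.023], [-1, -40, -8, 0, 0], [-1, -40, -8, 0, 0], [-1, -40, -8, 0, 0], [-1, -40, -8, 0, 0], [-1, -40, -8, 20, 0], [-1, -42, 0, 40, 0], [-1, 0, 0, 50, 0], [-1, 0, 0, 50, 0], [-1, 0, 0, 50, 0], [-1, 0, 0, 31, 0], [-1, 0, 0, 0, 0], [-1, 0, 0, 0, 0]])

```text
time: 5.5
tcp_pos: [0.5566, -0.1652, 0.0918]
ee_rot: [0.001, 0.732, 0.682, 0.0]
wrist_force: [0.2, 0.1, 1.2]
opening: 0.0004
finger_force: 0.0
```

```bash
cat >> h.py <<'E'
def rel():
    v=np.load("fit.npy"); st=env.state(); d=st["tcp_pos"]-[v[0],v[1],0]; c,s=np.cos(v[2]),np.sin(v[2])
    q=st["ee_rot"]; X=Rq(q)[:,0]
    print("TCP in rotator mm",(1000*np.array([c*d[0]+s*d[1],-s*d[0]+c*d[1],d[2]])).round(1),"toolx yaw err",(np.arctan2(X[1],X[0])-np.pi/2-v[2]).round(4),"F",st["wrist_force"].round(1),"t",st["time"])
def shot(n,b=(0,384,0,512)):
    im=env.read_camera("wrist" if n[0]=="w" else "scene" if n[0]=="s" else "top")[:,:,::-1]
    cv2.imwrite(f"pics/{n}.png",im); im=im[b[0]:b[1],b[2]:b[3]]; k=min(800/im.shape[1],600/im.shape[0])
    cv2.imwrite(f"pics/{n}b.png",cv2.resize(im,None,fx=k,fy=k,interpolation=cv2.INTER_CUBIC)); print("scale",k)
E
python3 - <<'E'
from h import *
rel()
E
```

```text
TCP in rotator mm [   2.9 -235.2   91.8] toolx yaw err 0.0053 F [0.2 0.1 1.2] t 5.5
```

Emit:
jog_arm(deltas=[[-1, 8, -3, 0, 0], [-1, 8, 0, 0, 0], [-1, 7, 0, 0, 0], [-1, 7, 0, 0, 0], [-1, 7, 0, 0, 0], [-1, 7, 0, 0, 0], [-1, 7, 0, 0, 0], [-1, 7, 0, 0, 0], [-1, 0, 0, 0, 0]])

```text
time: 6.62
tcp_pos: [0.5566, -0.1062, 0.0902]
ee_rot: [-0.0, 0.731, 0.682, -0.0]
wrist_force: [-0.3, 0.7, -0.2]
opening: 0.0001
finger_force: 0.0
```

```bash
python3 - <<'E'
from h import *
rel()
im=env.read_camera("scene"); cv2.imwrite("pics/s1.png",im[:,:,::-1])
v=np.load("fit.npy");sc=env.camera_info("scene")
h=cv2.cvtColor(im[:,:,::-1],cv2.COLOR_BGR2HSV); m=cv2.inRange(h,(100,120,40),(130,255,255)); m[:175]=0;m[225:]=0;m[:,:200]=0;m[:,260:]=0
ys,xs=np.nonzero(m); print("scene disc",xs.mean(),ys.mean(),xs.min(),xs.max(),ys.min(),ys.max())
for t in(-.01,.01,.02,.03,.04): print(t,proj(sc,rot2w(v,[[0,t-.164,.105]])).round(1).tolist())
E
```

```text
TCP in rotator mm [  -1.5 -176.3   90.2] toolx yaw err 0.006 F [-0.3  0.7 -0.2] t 6.625
scene disc 224.65238095238095 194.7952380952381 218 233 185 205
-0.01 [[215.6, 191.3]]
0.01 [[221.1, 193.6]]
0.02 [[224.0, 194.7]]
0.03 [[226.8, 195.9]]
0.04 [[229.7, 197.1]]
```

Emit:
jog_arm(deltas=[[-1, 5, 1, 0, 0], [-1, 5, 0, 0, 0], [-1, 2, 0, 0, 0], [-1, 0, 0, 0, 0]])

```text
time: 7.18
tcp_pos: [0.5587, -0.0947, 0.0903]
ee_rot: [-0.0, 0.731, 0.682, 0.0]
wrist_force: [0.4, -0.1, 0.6]
opening: 0.0001
finger_force: 0.0
```

Emit:
jog_arm(deltas=[[-1, 2, 0, 0, 0], [-1, 2, 0, 0, 0], [-1, 0, 0, 0, 0]])

```text
time: 7.55
tcp_pos: [0.5591, -0.091, 0.0904]
ee_rot: [0.0, 0.731, 0.682, 0.0]
wrist_force: [0.4, -1.7, 0.6]
opening: 0.0
finger_force: 0.9
```

Emit:
jog_arm(deltas=[[-1, 2, 0, 0, 0], [-1, 0, 0, 0, 0]])

```text
time: 7.8
tcp_pos: [0.5591, -0.0906, 0.0904]
ee_rot: [0.001, 0.731, 0.682, -0.001]
wrist_force: [-0.5, -11.6, -0.9]
opening: -0.0
finger_force: 5.7
```

Emit:
jog_arm(deltas=[[-1, 2, 0, 0, 0], [-1, 0, 0, 0, 0]])

```text
time: 8.05
tcp_pos: [0.5592, -0.0904, 0.0905]
ee_rot: [0.002, 0.731, 0.682, -0.001]
wrist_force: [-2.2, -20.8, 0.2]
opening: 0.0002
finger_force: 10.7
```

The spindle is home: tip at about 40 mm and the force is rising sharply against the stop. Next I'll back off and move to the sleeve lever.

Emit:
jog_arm(deltas=[[-1, -12, 0, 0, 0], [-1, -36, 0, 0, 0], [-1, 0, 0, -57, 0], [-1, 0, 0, -57, 0], [-1, 0, 0, -57, 0], [-1, 47, -15, 0, 0], [-1, 47, -15, 0, 0], [-1, 47, -15, 0, 0], [-1, 47, -15, 0, 0], [-1, 46, -16, 0, 0], [-1, 0, 0, 48, 0], [-1, 0, 0, 47, 0], [-1, 0, 0, 0, 0], [-1, 0, 0, 0, 0]])

```text
time: 9.8
tcp_pos: [0.4973, 0.1039, 0.1676]
ee_rot: [0.0, 0.732, 0.682, 0.001]
wrist_force: [0.3, 0.1, 0.6]
opening: -0.0003
finger_force: 0.0
```

```bash
python3 - <<'E'
from h import *
rel(); shot("w3")
im=env.read_camera("scene"); 
h=cv2.cvtColor(im[:,:,::-1],cv2.COLOR_BGR2HSV); m=cv2.inRange(h,(100,120,40),(130,255,255)); m[:175]=0;m[225:]=0;m[:,:200]=0;m[:,260:]=0
ys,xs=np.nonzero(m); print("scene disc",xs.mean(),ys.mean(),xs.min(),xs.max(),ys.min(),ys.max())
E
```

```text
TCP in rotator mm [-76.6  28.7 167.6] toolx yaw err 0.0053 F [0.3 0.1 0.6] t 9.8
scale 1.5625
scene disc 229.21782178217822 195.69306930693068 222 238 186 207
```

View pics/w3b.png

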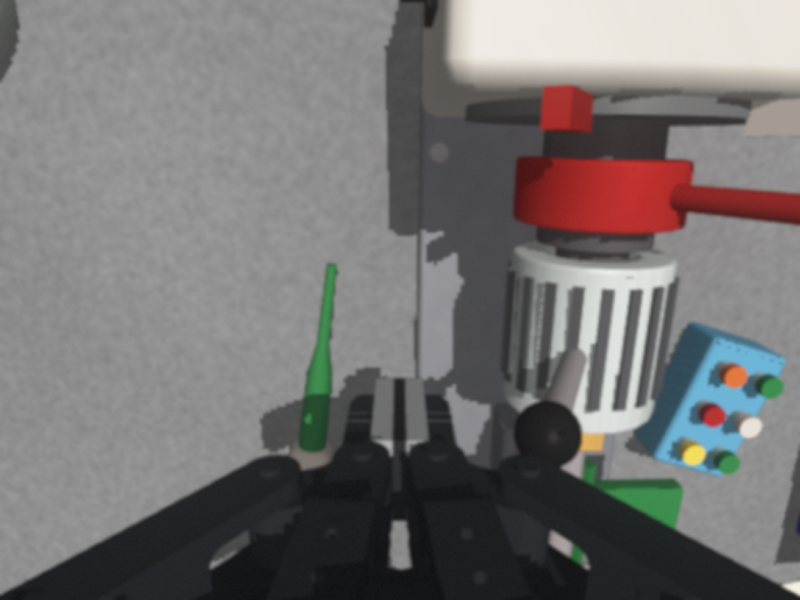

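The picture shows the black ball at (548,434), level in y with the fingertips at (400,400). The red lever is still on the right. Now I'll push toward +x.

Emit:
jog_arm(deltas=[[-1, 0, 10, 2, 0], [-1, 1, 10, 0, 0], [-1, 0, 8, 0, 0], [-1, 0, 8, 0, 0], [-1, 0, 8, 0, 0], [-1, 0, 8, 0, 0], [-1, 0, 8, 0, 0], [-1, 0, 8, 0, 0], [-1, 0, 8, 0, 0], [-1, 0, 8, 0, 0], [-1, 0, 8, 0, 0], [-1, 0, 0, 0, 0], [-1, 0, 0, 0, 0]])

```text
time: 11.52
tcp_pos: [0.5883, 0.0983, 0.1641]
ee_rot: [-0.0, 0.731, 0.682, -0.0]
wrist_force: [-4.1, -0.0, -0.4]
opening: -0.0
finger_force: 1.6
```

```bash
cat >> h.py <<'E'
def balls():
    # lever angles from scene view: black / red ball centroid vs model
    im=env.read_camera("scene"); sc=env.camera_info("scene"); v=np.load("fit.npy")
    h=cv2.cvtColor(im[:,:,::-1],cv2.COLOR_BGR2HSV)
    red=cv2.inRange(h,(0,150,60),(8,255,255))|cv2.inRange(h,(172,150,60),(180,255,255)); blk=(im.max(2)<50).astype(np.uint8)*255
    cv2.imwrite("pics/red.png",red); out={}
    for n,y,sg,m in(("sleeve",.03,1,blk),("collar",.088,-1,red)):
        best=[]
        for a in np.arange(0,1.56,.02):
            th=sg*(a-.6); u=proj(sc,rot2w(v,[[.088*np.sin(th),y,.105+.088*np.cos(th)]]))[0]
            yy,xx=np.mgrid[:384,:512]; d=np.hypot(xx-u[0],yy-u[1]); r=.009*369/np.linalg.norm(rot2w(v,[[0,y,.18]])[0]-sc["eye"])
            best.append((m[d<r].mean()/255-m[(d>r+1)&(d<r+3)].mean()/255,round(a,2),u.round(1).tolist()))
        print(n,sorted(best)[-4:])
E
python3 - <<'E'
from h import *
rel(); balls()
E
```

```text
TCP in rotator mm [ 14.6  30.  164.1] toolx yaw err 0.0056 F [-4.1 -0.  -0.4] t 11.525
sleeve [(np.float64(0.5800000000000001), np.float64(0.96), [271.4, 194.8]), (np.float64(0.5938215102974829), np.float64(1.02), [270.2, 196.5]), (np.float64(0.6763975155279502), np.float64(0.98), [271.0, 195.3]), (np.float64(0.6777777777777778), np.float64(1.0), [270.6, 195.9])]
collar [(np.float64(0.5599999999999999), np.float64(0.06), [289.8, 208.8]), (np.float64(0.6133056133056133), np.float64(0.04), [289.4, 209.5]), (np.float64(0.6142105263157895), np.float64(0.0), [288.7, 210.8]), (np.float64(0.6707726763717805), np.float64(0.02), [289.1, 210.1])]
```

Emit:
jog_arm(deltas=[[-1, 0, 4, 0, 0], [-1, 0, 4, 0, 0], [-1, 0, 4, 0, 0], [-1, 0, 2, 0, 0], [-1, 0, 0, 0, 0], [-1, 0, 0, 0, 0]])

```text
time: 12.32
tcp_pos: [0.5979, 0.0974, 0.1624]
ee_rot: [-0.003, 0.731, 0.682, -0.004]
wrist_force: [-13.5, 0.2, -3.2]
opening: 0.0
finger_force: 6.0
```

```bash
python3 - <<'E'
from h import *
rel(); balls()
E
```

```text
TCP in rotator mm [ 24.3  29.7 162.4] toolx yaw err 0.0056 F [-13.5   0.2  -3.2] t 12.325
sleeve [(np.float64(0.5899750933997508), np.float64(1.14), [267.8, 200.2]), (np.float64(0.6109546165884194), np.float64(1.1), [268.6, 198.9]), (np.float64(0.6171171171171171), np.float64(1.12), [268.2, 199.6]), (np.float64(0.6202046035805626), np.float64(1.08), [269.0, 198.3])]
collar [(np.float64(0.5599999999999999), np.float64(0.06), [289.8, 208.8]), (np.float64(0.6133056133056133), np.float64(0.04), [289.4, 209.5]), (np.float64(0.6142105263157895), np.float64(0.0), [288.7, 210.8]), (np.float64(0.6707726763717805), np.float64(0.02), [289.1, 210.1])]
```

Emit:
jog_arm(deltas=[[-1, 0, 3, 0, 0], [-1, 0, 2, 0, 0], [-1, 0, 0, 0, 0], [-1, 0, 0, 0, 0]])

```text
time: 12.88
tcp_pos: [0.6012, 0.097, 0.1616]
ee_rot: [-0.004, 0.731, 0.682, -0.005]
wrist_force: [-16.4, 0.8, -3.1]
opening: -0.0001
finger_force: 7.8
```

```bash
python3 - <<'E'
from h import *
rel(); balls(); shot("w4"); shot("s2",(160,280,190,350))
E
```

```text
TCP in rotator mm [ 27.6  29.6 161.6] toolx yaw err 0.0056 F [-16.4   0.8  -3.1] t 12.875
sleeve [(np.float64(0.5349099099099099), np.float64(1.12), [268.2, 199.6]), (np.float64(0.5702702702702703), np.float64(1.18), [267.1, 201.5]), (np.float64(0.6036737235367372), np.float64(1.14), [267.8, 200.2]), (np.float64(0.6151586368977674), np.float64(1.16), [267.5, 200.8])]
collar [(np.float64(0.5599999999999999), np.float64(0.06), [289.8, 208.8]), (np.float64(0.6133056133056133), np.float64(0.04), [289.4, 209.5]), (np.float64(0.6142105263157895), np.float64(0.0), [288.7, 210.8]), (np.float64(0.6707726763717805), np.float64(0.02), [289.1, 210.1])]
scale 1.5625
scale 5.0
```

View pics/s2b.png

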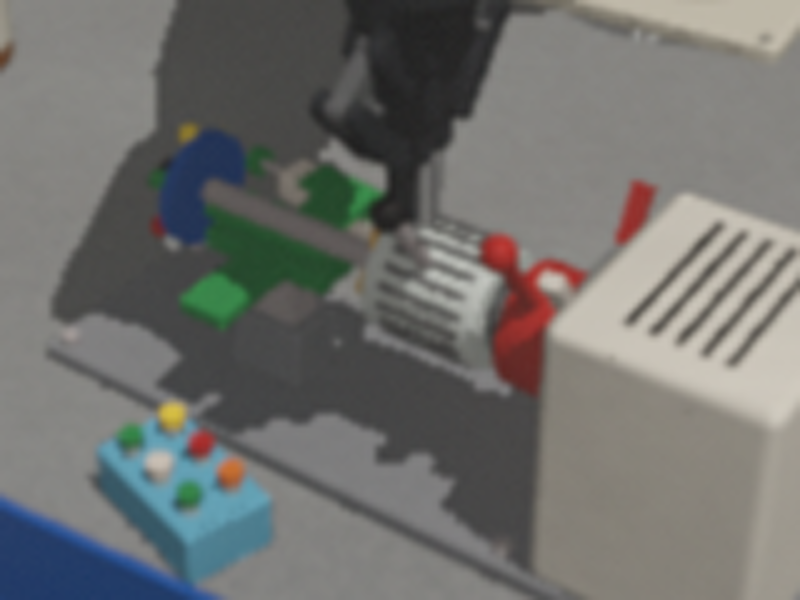

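The crop shows the ball at (388,208) with the finger behind it, which puts the sleeve at about 1.17. I'll push a little more, retreat, and measure clean.

Emit:
jog_arm(deltas=[[-1, 0, 3, 0, 0], [-1, 0, 2, 0, 0], [-1, 0, 0, 0, 0], [-1, 0, 0, 0, 0]])

```text
time: 13.52
tcp_pos: [0.6043, 0.0967, 0.1606]
ee_rot: [-0.006, 0.731, 0.682, -0.007]
wrist_force: [-21.3, 2.3, -6.0]
opening: -0.0002
finger_force: 9.4
```

Emit:
jog_arm(deltas=[[-1, 0, -15, 0, 0], [-1, 0, -30, 0, 0], [-1, 0, -30, 0, 0], [-1, 0, 0, -45, 0], [-1, 0, 0, -45, 0], [-1, 0, 0, 0, 0]])

```text
time: 14.28
tcp_pos: [0.5412, 0.1025, 0.2592]
ee_rot: [0.003, 0.731, 0.682, 0.005]
wrist_force: [0.1, 0.9, -0.5]
opening: -0.0003
finger_force: 0.0
```

```bash
python3 - <<'E'
from h import *
rel(); balls(); i=env.camera_info("wrist"); shot("w5"); np.save("w5.npy",dict(i),allow_pickle=True)
v=np.load("fit.npy")
for a in(1.1,1.15,1.2,1.25): print(a,(proj(i,rot2w(v,[[.088*np.sin(a-.6),.03,.105+.088*np.cos(a-.6)]]))*1.5625).round(1))
E
```

```text
TCP in rotator mm [-32.6  30.6 259.2] toolx yaw err 0.0057 F [ 0.1  0.9 -0.5] t 14.275
sleeve [(np.float64(0.4444444444444444), np.float64(1.0), [270.6, 195.9]), (np.float64(0.4565217391304348), np.float64(1.02), [270.2, 196.5]), (np.float64(0.4565217391304348), np.float64(1.04), [269.8, 197.1]), (np.float64(0.4565217391304348), np.float64(1.08), [269.0, 198.3])]
collar [(np.float64(0.52), np.float64(0.06), [289.8, 208.8]), (np.float64(0.5748440748440748), np.float64(0.04), [289.4, 209.5]), (np.float64(0.5942105263157895), np.float64(0.0), [288.7, 210.8]), (np.float64(0.6282194848824187), np.float64(0.02), [289.1, 210.1])]
scale 1.5625
1.1 [[572.4 325.2]]
1.15 [[579.4 323.6]]
1.2 [[585.7 321.9]]
1.25 [[591.6 320. ]]
```

View pics/w5b.png

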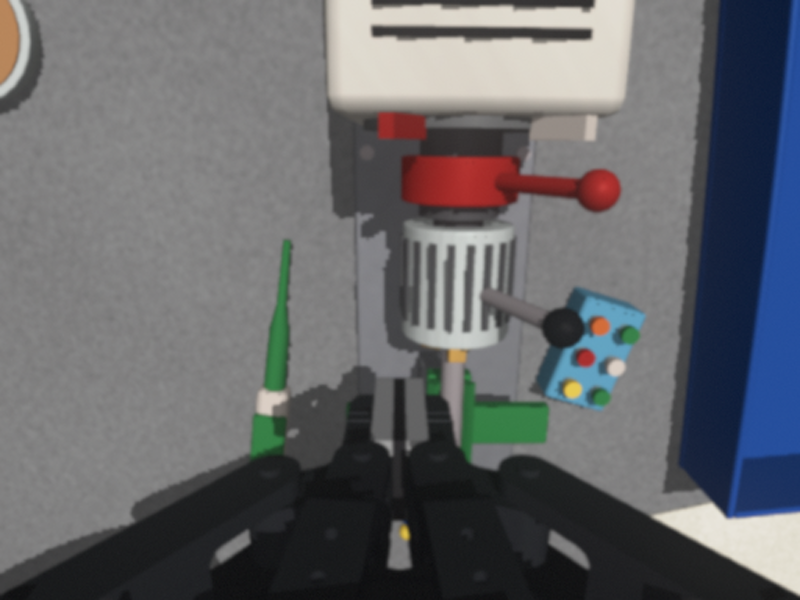

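The ball appears at (564,328), which suggests about 1.04, short of the goal. I'll check by comparing detected and predicted positions for both balls, now that the arm has settled.

```bash
cat >> h.py <<'E'
def wang():
    # fit lever angles from wrist view blobs
    i=env.camera_info("wrist"); im=env.read_camera("wrist"); v=np.load("fit.npy")
    h=cv2.cvtColor(im[:,:,::-1].copy(),cv2.COLOR_BGR2HSV)
    red=cv2.inRange(h,(0,150,50),(8,255,255))|cv2.inRange(h,(172,150,50),(180,255,255)); blk=(im.max(2)<55).astype(np.uint8)*255
    for n,y,sg,m in(("sleeve",.03,1,blk),("collar",.088,-1,red)):
        m=cv2.morphologyEx(m,cv2.MORPH_OPEN,cv2.getStructuringElement(cv2.MORPH_ELLIPSE,(13,13)))
        k,_,st,ce=cv2.connectedComponentsWithStats(m)
        a=np.arange(-.1,1.6,.005); th=sg*(a-.6)
        U=proj(i,rot2w(v,np.c_[.088*np.sin(th),0*th+y,.105+.088*np.cos(th)]))
        for j in range(1,k):
            if st[j,4]<1500:
                d=np.hypot(*(U-ce[j]).T); b=d.argmin()
                if d[b]<8: print(n,"angle",a[b].round(3),"px off",(ce[j]-U[b]).round(1),"size",st[j,2:].tolist(),"at",ce[j].round(1))
E
python3 - <<'E'
from h import *
rel(); wang()
import cv2
im=cv2.imread("pics/s1.png")
sc=env.camera_info("scene"); im=env.read_camera("scene"); v=np.load("fit.npy")
for n in("a",):
    sub=im[180:215,255:285].max(2); print("\n".join(" ".join(f"{x:3d}" for x in r[::1]) for r in sub[8:30]))
for a in(1.0,1.05,1.1,1.15,1.2): print(a,proj(sc,rot2w(v,[[.088*np.sin(a-.6),.03,.105+.088*np.cos(a-.6)]])).round(1))
E
```

```text
TCP in rotator mm [-35.4  29.9 255.2] toolx yaw err 0.0056 F [-0.6  0.2 -0.6] t 14.375
sleeve angle 1.03 px off [-0.  -0.2] size [26, 25, 490] at [362.7 209.8]
collar angle 0.02 px off [ 0.  -0.3] size [27, 25, 521] at [386.2 120.8]
 74  74  73  73  73  73  89 123 133 132 133 133 133 134 134 134 135 134 133 134 134 133 134 134 135 135 136 136 136 135
 73  74  74  73  72  75  96 125 134 133 133 133 134 134 134 135 135 134 133 133 134 134 134 134 135 136 135 135 135 135
 73  72  73  73  73  86 119 131 133 134 134 133 134 134 134 134 133 134 134 133 134 134 134 135 137 136 136 135 134 134
 73  73  72  74  77  99 126 133 133 132 133 134 133 134 134 134 133 134 133 133 132 132 134 135 136 136 136 135 135 134
 72  71  73  74  88 120 132 133 132 133 133 133 135 134 129 129 130 133 135 133 133 133 134 134 135 135 135 134 134 135
 72  72  71  71  90 126 134 133 132 132 134 133 131 123 105 100 111 124 130 133 134 134 134 133 134 134 134 136 136 135
 73  74  73  71  89 125 131 133 134 134 134 129 111  86  65  62  70  86 112 129 133 134 135 133 133 133 133 136 135 135
 73  73  72  73  87 120 128
[... 1174 characters left out ...]
46 134 119 104  99 103 111 112 113 139 178 181 180 189 193 188 159 116  99 111 129 143 142 128 119 107  96  90  93 104
159 155 150 145 135 127 121 117 125 156 183 188 189 191 189 184 172 141 107 105 120 128 133 149 159 146 124 106  91  87
152 155 159 159 156 151 142 130 128 143 162 182 190 188 170 145 140 131 103  98 112 118 116 126 129 132 143 139 118 108
135 142 149 153 158 159 156 151 140 141 165 185 189 185 163 135 120 105  90  93 108 126 147 156 138 121 116 117 130 143
110 123 132 140 148 153 157 154 136 147 175 186 185 181 179 175 149 106  82  89 101 123 156 177 178 162 137 121 110 114
1.0 [[270.6 195.9]]
1.05 [[269.6 197.4]]
1.1 [[268.6 198.9]]
1.15 [[267.6 200.5]]
1.2 [[266.7 202.2]]
```

Both cameras agree the sleeve is only at 1.02 to 1.03. The closed fingers probably flexed sideways. I'll turn the tool 90° so it pushes with its stiff edge and the camera sees the ball from ahead.

Emit:
jog_arm(deltas=[[-1, 0, 13, 0, 0.176], [-1, 0, 0, 0, 0.174], [-1, 0, 0, 0, 0.174], [-1, 0, 0, 0, 0.174], [-1, 0, 0, 0, 0.174], [-1, 0, 0, 0, 0.174], [-1, 0, 0, 0, 0.174], [-1, 0, 0, 0, 0.174], [-1, 0, 0, 0, 0.174], [-1, 8, 0, 45, 0], [-1, 4, 0, 40, 0], [-1, 0, 0, 0, 0], [-1, 0, 0, 0, 0]])

```text
time: 16.1
tcp_pos: [0.5626, 0.1003, 0.1697]
ee_rot: [-0.0, 0.999, -0.034, 0.0]
wrist_force: [0.3, 0.5, 0.2]
opening: -0.0
finger_force: 0.0
```

```bash
python3 - <<'E'
from h import *
rel(); wang()
E
```

```text
TCP in rotator mm [-11.1  30.  169.7] toolx yaw err -1.5624 F [0.3 0.5 0.2] t 16.1
```

Emit:
jog_arm(deltas=[[-1, 8, 0, 2, 0.008], [-1, 8, 0, 0, 0], [-1, 6, 0, 0, 0], [-1, 5, 0, 0, 0], [-1, 4, 0, 0, 0], [-1, 4, 0, 0, 0], [-1, 0, 0, 0, 0], [-1, 0, 0, 0, 0]])

```text
time: 17.15
tcp_pos: [0.5936, 0.0978, 0.1657]
ee_rot: [0.0, 0.999, -0.038, -0.004]
wrist_force: [-8.8, 1.8, -0.3]
opening: 0.0001
finger_force: 3.9
```

```bash
python3 - <<'E'
from h import *
rel(); wang(); balls()
i=env.camera_info("wrist"); shot("w6",(60,348,64,448)); v=np.load("fit.npy")
for a in(1.0,1.1,1.2): print(a,proj(i,rot2w(v,[[.088*np.sin(a-.6),.03,.105+.088*np.cos(a-.6)]])).round(1), (proj(i,rot2w(v,[[.088*np.sin(a-.6),.03,.105+.088*np.cos(a-.6)]]))-[64,60])*2.083)
E
```

```text
TCP in rotator mm [ 19.9  29.8 165.7] toolx yaw err -1.5705 F [-8.8  1.8 -0.3] t 17.15
sleeve angle 1.1 px off [ 0.5 -0.3] size [42, 45, 1437] at [256.1 229.1]
sleeve [(np.float64(0.5317559153175591), np.float64(1.14), [267.8, 200.2]), (np.float64(0.5833333333333334), np.float64(1.12), [268.2, 199.6]), (np.float64(0.6304347826086957), np.float64(1.08), [269.0, 198.3]), (np.float64(0.6444444444444445), np.float64(1.1), [268.6, 198.9])]
collar [(np.float64(0.5599999999999999), np.float64(0.06), [289.8, 208.8]), (np.float64(0.6133056133056133), np.float64(0.04), [289.4, 209.5]), (np.float64(0.6142105263157895), np.float64(0.0), [288.7, 210.8]), (np.float64(0.6707726763717805), np.float64(0.02), [289.1, 210.1])]
scale 2.0833333333333335
1.0 [[255.7 251.5]] [[399.30779468 398.98007176]]
1.1 [[255.7 229.3]] [[399.25536684 352.72237659]]
1.2 [[255.6 207.8]] [[399.18814903 307.93092028]]
```

View pics/w6b.png

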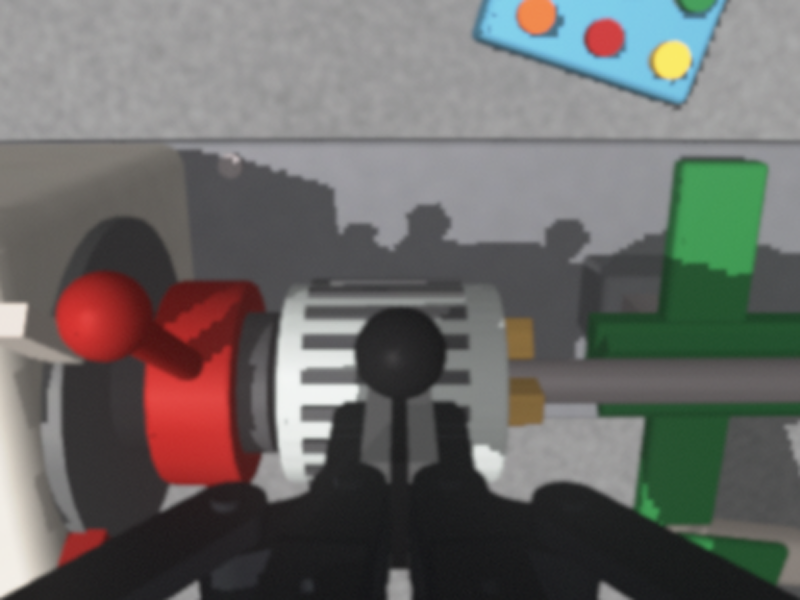

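The picture shows the ball at (400,352) in front of the fingers, so the sleeve is at 1.10 and measurable during the push. I'll continue.

Emit:
jog_arm(deltas=[[-1, 3, 0, 0, 0], [-1, 3, 0, 0, 0], [-1, 2, 0, 0, 0], [-1, 0, 0, 0, 0], [-1, 0, 0, 0, 0]])

```text
time: 17.92
tcp_pos: [0.5995, 0.097, 0.165]
ee_rot: [0.001, 0.999, -0.038, -0.006]
wrist_force: [-14.6, 0.6, 0.0]
opening: 0.0002
finger_force: 6.0
```

```bash
python3 - <<'E'
from h import *
rel(); wang()
E
```

```text
TCP in rotator mm [ 25.9  29.5 165. ] toolx yaw err -1.5704 F [-14.6   0.6   0. ] t 17.925
sleeve angle 1.18 px off [0.4 0.2] size [42, 46, 1407] at [255.2 226.9]
```

Emit:
jog_arm(deltas=[[-1, 3, 0, 0, 0], [-1, 3, 0, 0, 0], [-1, 2, 0, 0, 0], [-1, 0, 0, 0, 0], [-1, 0, 0, 0, 0], [-1, 0, 0, 0, 0]])

```text
time: 18.73
tcp_pos: [0.6062, 0.0962, 0.1646]
ee_rot: [0.001, 0.999, -0.038, -0.008]
wrist_force: [-18.4, 1.8, 1.5]
opening: 0.0
finger_force: 7.5
```

```bash
python3 - <<'E'
from h import *
rel(); wang()
E
```

```text
TCP in rotator mm [ 32.6  29.2 164.6] toolx yaw err -1.5704 F [-18.4   1.8   1.5] t 18.725
sleeve angle 1.255 px off [ 0.5 -0.1] size [41, 44, 1360] at [254.8 226.5]
```

Emit:
jog_arm(deltas=[[-1, -3, 0, 0, 0], [-1, -3, 0, 0, 0], [-1, -3, 0, 0, 0], [-1, -3, 0, 0, 0], [-1, 0, 0, 0, 0]])

```text
time: 19.4
tcp_pos: [0.6003, 0.097, 0.1676]
ee_rot: [0.0, 0.999, -0.038, -0.001]
wrist_force: [-4.9, -1.2, 6.0]
opening: -0.0002
finger_force: 3.6
```

```bash
python3 - <<'E'
from h import *
rel(); wang()
E
```

```text
TCP in rotator mm [ 26.7  29.5 167.6] toolx yaw err -1.5703 F [-4.9 -1.2  6. ] t 19.4
sleeve angle 1.17 px off [ 0.4 -0.1] size [42, 45, 1356] at [255.3 227.3]
```

Emit:
jog_arm(deltas=[[-1, -2, 0, 0, 0], [-1, -2, 0, 0, 0], [-1, -2, 0, 0, 0], [-1, 0, 0, 0, 0]])

```text
time: 19.95
tcp_pos: [0.5951, 0.0978, 0.1675]
ee_rot: [0.0, 0.999, -0.038, -0.0]
wrist_force: [-2.9, 0.3, 5.2]
opening: 0.0002
finger_force: 2.5
```

```bash
python3 - <<'E'
from h import *
rel(); wang()
E
```

```text
TCP in rotator mm [ 21.4  30.  167.5] toolx yaw err -1.5704 F [-2.9  0.3  5.2] t 19.95
sleeve angle 1.11 px off [0.5 0.4] size [42, 44, 1375] at [256.5 228.7]
```

Emit:
jog_arm(deltas=[[-1, -4, 0, 0, 0], [-1, -4, 0, 0, 0], [-1, 0, 0, 0, 0], [-1, 0, 0, 0, 0]])

```text
time: 20.5
tcp_pos: [0.5873, 0.0984, 0.1672]
ee_rot: [-0.0, 0.999, -0.038, 0.0]
wrist_force: [-0.2, 0.3, -0.8]
opening: 0.0001
finger_force: 0.0
```

```bash
python3 - <<'E'
from h import *
rel(); wang(); balls()
E
```

```text
TCP in rotator mm [ 13.6  30.  167.2] toolx yaw err -1.5703 F [-0.2  0.3 -0.8] t 20.5
sleeve angle 1.035 px off [ 0.5 -0.4] size [42, 46, 1418] at [256.5 226.8]
sleeve [(np.float64(0.5714285714285715), np.float64(1.06), [269.4, 197.7]), (np.float64(0.5777777777777778), np.float64(1.0), [270.6, 195.9]), (np.float64(0.6304347826086957), np.float64(1.02), [270.2, 196.5]), (np.float64(0.6304347826086957), np.float64(1.04), [269.8, 197.1])]
collar [(np.float64(0.5599999999999999), np.float64(0.06), [289.8, 208.8]), (np.float64(0.6133056133056133), np.float64(0.04), [289.4, 209.5]), (np.float64(0.6142105263157895), np.float64(0.0), [288.7, 210.8]), (np.float64(0.6707726763717805), np.float64(0.02), [289.1, 210.1])]
```

The lever springs back to 1.035 each time, so the jaws may be meeting a spindle that isn't sitting straight. I'll measure the carousel's lie from the scene and top views, comparing start and now.

```bash
cat >> h.py <<'E'
def disc(im,cam,box,t):
    i=env.camera_info(cam); v=np.load("fit.npy")
    h=cv2.cvtColor(im,cv2.COLOR_BGR2HSV); m=cv2.inRange(h,(100,100,30),(130,255,255))
    q=np.zeros_like(m); q[box[0]:box[1],box[2]:box[3]]=m[box[0]:box[1],box[2]:box[3]]
    ys,xs=np.nonzero(q); a=np.linspace(0,2*np.pi,60)
    def ext(dx,dy,dz):
        c=np.vstack([np.c_[dx+.032*np.cos(a),0*a+t+dy+o,.105+dz+.032*np.sin(a)] for o in(-.16,-.168)])
        u=proj(i,rot2w(v,c)); return np.r_[u.min(0),u.max(0)]
    o=np.array([xs.min(),ys.min(),xs.max(),ys.max()])
    print(cam,"n",len(xs),"obs",o,"pred",ext(0,0,0).round(1),"up5mm",ext(0,0,.005).round(1),"x5mm",ext(.005,0,0).round(1))
E
python3 - <<'E'
from h import *
disc(cv2.imread("pics/scene0.png"),"scene",(170,215,200,240),-.01)
disc(cv2.imread("pics/s1.png"),"scene",(170,225,205,250),.022)
im=env.read_camera("scene")[:,:,::-1].copy(); cv2.imwrite("pics/s3.png",im)
disc(im,"scene",(170,225,205,250),.04)
disc(cv2.imread("pics/top0.png"),"top",(150,200,290,330),-.01)
im=env.read_camera("top")[:,:,::-1].copy(); cv2.imwrite("pics/t3.png",im)
disc(im,"top",(150,200,270,330),.04)
big=cv2.resize(cv2.imread("pics/s3.png")[165:265,200:333],None,fx=6,fy=6,interpolation=cv2.INTER_CUBIC); cv2.imwrite("pics/s3b.png",big)
E
```

```text
scene n 218 obs [208 181 224 202] pred [206.5 179.6 224.3 202.8] up5mm [206.3 178.  224.2 201.3] x5mm [205.2 180.4 223.1 203.7]
scene n 221 obs [218 185 233 206] pred [215.5 183.1 233.2 206.7] up5mm [215.3 181.5 233.1 205.2] x5mm [214.2 184.  232.1 207.6]
scene n 220 obs [222 186 238 208] pred [220.7 185.2 238.4 209. ] up5mm [220.5 183.6 238.3 207.4] x5mm [219.4 186.  237.2 209.9]
top n 63 obs [301 164 306 184] pred [300.1 162.  306.  185.7] up5mm [300.3 161.6 306.2 185.4] x5mm [300.2 160.2 306.2 183.9]
top n 38 obs [284 162 287 183] pred [282.  160.2 287.5 183.9] up5mm [282.1 159.9 287.6 183.7] x5mm [282.2 158.4 287.7 182.1]
```

View pics/s3b.png

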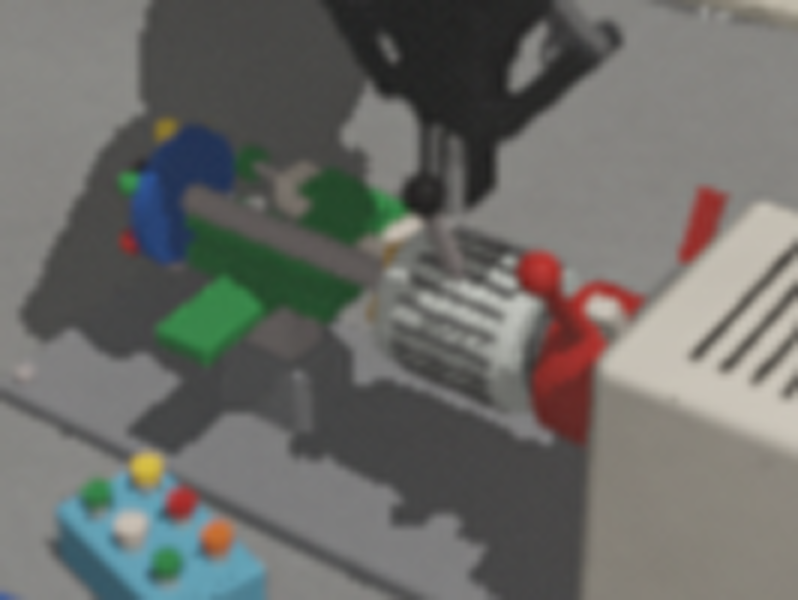

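The disc's extents match a level, fully home spindle within about a pixel. I'll push the lever well past 1.2 and hold it there, to see where it settles from deeper.

Emit:
jog_arm(deltas=[[-1, 4, 0, 6, 0], [-1, 6, 0, 0, 0], [-1, 6, 0, 0, 0], [-1, 5, 0, 0, 0], [-1, 4, 0, 0, 0], [-1, 4, 0, 0, 0], [-1, 4, 0, 0, 0], [-1, 3, 0, 0, 0], [-1, 0, 0, 0, 0], [-1, 0, 0, 0, 0]])

```text
time: 21.95
tcp_pos: [0.6152, 0.0954, 0.1587]
ee_rot: [0.001, 0.999, -0.038, -0.009]
wrist_force: [-22.8, -0.7, 7.5]
opening: -0.0001
finger_force: 10.9
```

```bash
python3 - <<'E'
from h import *
rel(); wang()
E
```

```text
TCP in rotator mm [ 41.6  29.  158.7] toolx yaw err -1.5705 F [-22.8  -0.7   7.5] t 21.95
sleeve angle 1.395 px off [0.3 0.5] size [41, 43, 1318] at [254.1 224.5]
```

Emit:
jog_arm(deltas=[[-1, -8, 0, 0, 0], [-1, -12, 0, 0, 0], [-1, -12, 0, 0, 0], [-1, -8, 0, 0, 0], [-1, 0, 0, 0, 0], [-1, 0, 0, 0, 0]])

```text
time: 22.75
tcp_pos: [0.5837, 0.0987, 0.1612]
ee_rot: [-0.0, 0.999, -0.038, 0.0]
wrist_force: [-0.0, 0.0, -0.2]
opening: 0.0002
finger_force: 0.0
```

```bash
python3 - <<'E'
from h import *
rel(); wang(); balls()
im=env.read_camera("scene")[:,:,::-1].copy()
disc(im,"scene",(170,225,205,250),.04)
E
```

```text
TCP in rotator mm [ 10.   30.  161.2] toolx yaw err -1.5703 F [-0.   0.  -0.2] t 22.75
sleeve [(np.float64(0.5714285714285715), np.float64(1.06), [269.4, 197.7]), (np.float64(0.6), np.float64(1.0), [270.6, 195.9]), (np.float64(0.6739130434782609), np.float64(1.02), [270.2, 196.5]), (np.float64(0.6739130434782609), np.float64(1.04), [269.8, 197.1])]
collar [(np.float64(0.5599999999999999), np.float64(0.06), [289.8, 208.8]), (np.float64(0.6133056133056133), np.float64(0.04), [289.4, 209.5]), (np.float64(0.6142105263157895), np.float64(0.0), [288.7, 210.8]), (np.float64(0.6707726763717805), np.float64(0.02), [289.1, 210.1])]
scene n 219 obs [222 186 238 208] pred [220.7 185.2 238.4 209. ] up5mm [220.5 183.6 238.3 207.4] x5mm [219.4 186.  237.2 209.9]
```

It settles at about 1.03 again. I'll reopen the sleeve partly to free the spindle and check the lie there, then close it afresh.

Emit:
jog_arm(deltas=[[-1, -5, 0, -45, 0], [-1, 0, 0, -45, 0], [-1, 40, 0, 0, 0], [-1, 42, 0, 0, 0], [-1, 0, 0, 45, 0], [-1, 0, 0, 43, 0], [-1, 0, 0, 0, 0], [-1, -15, 0, 0, 0], [-1, -8, 0, 0, 0], [-1, -8, 0, 0, 0], [-1, -8, 0, 0, 0], [-1, -8, 0, 0, 0], [-1, -8, 0, 0, 0], [-1, -5, 0, 0, 0], [-1, 0, 0, 0, 0], [-1, 20, 0, 0, 0], [-1, 0, 0, 0, 0]])

```text
time: 25.02
tcp_pos: [0.6199, 0.0958, 0.1625]
ee_rot: [0.0, 0.999, -0.038, -0.001]
wrist_force: [-0.6, -0.1, -1.2]
opening: 0.0003
finger_force: 0.0
```

```bash
python3 - <<'E'
from h import *
rel(); wang(); balls()
im=env.read_camera("scene")[:,:,::-1].copy(); disc(im,"scene",(170,225,205,250),.04)
# spindle centre line in wrist picture vs predicted axis line
i=env.camera_info("wrist"); w=env.read_camera("wrist"); v=np.load("fit.npy"); cv2.imwrite("pics/w7.png",w[:,:,::-1])
for y in(-.02,-.03,-.05,-.07,-.09,-.11):
    e=[proj(i,rot2w(v,[[sx*.007,y,.105]]))[0].round(1) for sx in(-1,1)]; c=int(round((e[0][0]+e[1][0])/2)); 
    if 0<=c<512:
        lo,hi=int(min(e[0][1],e[1][1]))-8,int(max(e[0][1],e[1][1]))+9
        print(y,c,"pred rows",e[0][1],e[1][1],"from",lo,[tuple(int(q) for q in w[r,c]) for r in range(max(lo,0),min(hi,384))])
E
```

```text
TCP in rotator mm [ 46.3  29.9 162.5] toolx yaw err -1.5707 F [-0.6 -0.1 -1.2] t 25.025
sleeve [(np.float64(0.4280701754385965), np.float64(0.24), [286.0, 183.0]), (np.float64(0.43055555555555547), np.float64(0.28), [285.2, 183.2]), (np.float64(0.43226788432267876), np.float64(0.3), [284.9, 183.3]), (np.float64(0.4347417840375587), np.float64(0.26), [285.6, 183.1])]
collar [(np.float64(0.54), np.float64(0.06), [289.8, 208.8]), (np.float64(0.594074844074844), np.float64(0.04), [289.4, 209.5]), (np.float64(0.6142105263157895), np.float64(0.0), [288.7, 210.8]), (np.float64(0.6494960806270997), np.float64(0.02), [289.1, 210.1])]
scene n 212 obs [222 186 238 207] pred [220.7 185.2 238.4 209. ] up5mm [220.5 183.6 238.3 207.4] x5mm [219.4 186.  237.2 209.9]
-0.02 330 pred rows 287.7 269.4 from 261 [(78, 78, 81), (79, 79, 81), (80, 80, 82), (87, 88, 91), (111, 111, 115), (135, 135, 139), (141, 141, 146), (131, 131, 135), (109, 107, 110), (90, 87, 88), (84, 80, 81), (86, 81, 82), (89, 85, 85), (93, 88, 89), (95, 90, 91), (98, 93, 94), (101, 95, 96), (102, 97, 98), (107, 102, 103), (121, 115, 
[... 2280 characters left out ...]
97, 98), (99, 95, 95), (98, 94, 94), (96, 92, 92), (94, 90, 91), (87, 87, 84), (70, 83, 70), (48, 79, 54), (36, 78, 46), (33, 75, 43), (40, 74, 47), (53, 75, 58)]
-0.11 460 pred rows 286.1 268.1 from 260 [(34, 78, 46), (33, 78, 44), (34, 78, 45), (33, 77, 45), (33, 76, 45), (32, 73, 43), (33, 70, 43), (45, 70, 50), (60, 70, 62), (73, 73, 71), (79, 76, 76), (82, 79, 80), (85, 81, 83), (90, 87, 87), (92, 88, 89), (95, 91, 91), (97, 92, 92), (98, 93, 94), (100, 95, 97), (101, 96, 97), (101, 96, 98), (101, 97, 98), (101, 95, 97), (100, 95, 96), (99, 95, 96), (96, 91, 93), (94, 90, 91), (92, 88, 89), (80, 81, 81), (55, 69, 68), (36, 65, 59), (30, 64, 56), (25, 57, 57), (25, 47, 64), (21, 38, 66)]
```

The spindle runs straight and parallel to the axis, so nothing is cocked. I'll close again from the -x side.

Emit:
jog_arm(deltas=[[-1, 15, 0, -45, 0], [-1, 0, 0, -45, 0], [-1, -50, 0, 0, 0], [-1, -52, 0, 0, 0], [-1, 0, 0, 45, 0], [-1, 0, 0, 41, 0], [-1, 0, 0, 0, 0], [-1, 10, 0, 0, 0], [-1, 10, 0, 0, 0], [-1, 10, 0, 0, 0], [-1, 8, 0, 0, 0], [-1, 8, 0, 0, 0], [-1, 6, 0, 0, 0], [-1, 6, 0, 0, 0], [-1, 5, 0, 0, 0], [-1, 4, 0, 0, 0], [-1, 4, 0, 0, 0], [-1, 0, 0, 0, 0], [-1, 0, 0, 0, 0]])

```text
time: 27.6
tcp_pos: [0.6001, 0.0969, 0.1655]
ee_rot: [0.001, 0.999, -0.038, -0.005]
wrist_force: [-13.4, 0.3, 0.5]
opening: -0.0001
finger_force: 5.5
```

```bash
python3 - <<'E'
from h import *
rel(); wang(); print(env.state()["torque"])
E
```

```text
TCP in rotator mm [ 26.5  29.4 165.5] toolx yaw err -1.5704 F [-13.4   0.3   0.5] t 27.6
sleeve angle 1.18 px off [ 0.5 -0.5] size [42, 45, 1395] at [255.1 226.9]
[0.19504542 2.24022666 0.01645749]
```

Emit:
jog_arm(deltas=[[-1, -14, 0, 0, 0], [-1, -14, 0, 0, 0], [-1, 0, 0, 0, 0]])

```text
time: 28.02
tcp_pos: [0.5758, 0.0993, 0.1676]
ee_rot: [-0.0, 0.999, -0.037, 0.0]
wrist_force: [0.8, -0.2, 0.4]
opening: 0.0001
finger_force: 0.0
```

```bash
python3 - <<'E'
from h import *
rel(); wang(); balls()
E
```

```text
TCP in rotator mm [  2.1  30.  167.6] toolx yaw err -1.57 F [ 0.8 -0.2  0.4] t 28.025
sleeve angle 1.04 px off [0.5 0.2] size [45, 43, 1424] at [256.6 198.1]
sleeve [(np.float64(0.48888888888888893), np.float64(1.0), [270.6, 195.9]), (np.float64(0.4897959183673469), np.float64(1.06), [269.4, 197.7]), (np.float64(0.5217391304347826), np.float64(1.02), [270.2, 196.5]), (np.float64(0.5217391304347826), np.float64(1.04), [269.8, 197.1])]
collar [(np.float64(0.54), np.float64(0.06), [289.8, 208.8]), (np.float64(0.594074844074844), np.float64(0.04), [289.4, 209.5]), (np.float64(0.6142105263157895), np.float64(0.0), [288.7, 210.8]), (np.float64(0.6494960806270997), np.float64(0.02), [289.1, 210.1])]
```

Every release returns to 1.04. Pushed well past 1.2 and released slow or fast, it holds there on the spindle. I'll go on to the collar, then recheck the grip.

Emit:
jog_arm(deltas=[[-1, -5, 0, -40, 0], [-1, 0, 0, -45, 0], [-1, 44, -29, 0, 0], [-1, 44, -29, 0, 0], [-1, 0, 0, 45, 0], [-1, 0, 0, 42, 0], [-1, 0, 0, 0, 0], [-1, -10, 0, 0, 0], [-1, -8, 0, 0, 0], [-1, -8, 0, 0, 0], [-1, -8, 0, 0, 0], [-1, -8, 0, 0, 0], [-1, -8, 0, 0, 0], [-1, -8, 0, 0, 0], [-1, -8, 0, 0, 0], [-1, -8, 0, 0, 0], [-1, -8, 0, 0, 0], [-1, -8, 0, 0, 0], [-1, -6, 0, 0, 0], [-1, 0, 0, 0, 0]])

```text
time: 30.62
tcp_pos: [0.5669, 0.1581, 0.1653]
ee_rot: [0.0, 0.999, -0.038, -0.001]
wrist_force: [0.3, 0.6, 0.3]
opening: -0.0002
finger_force: 0.0
```

```bash
python3 - <<'E'
from h import *
rel(); wang(); balls()
E
```

```text
TCP in rotator mm [-11.3  87.9 165.3] toolx yaw err -1.5703 F [0.3 0.6 0.3] t 30.625
collar angle 1.175 px off [-0.8 -0.1] size [13, 16, 160] at [255.  343.5]
sleeve [(np.float64(0.6888888888888889), np.float64(1.0), [270.6, 195.9]), (np.float64(0.6938775510204083), np.float64(1.06), [269.4, 197.7]), (np.float64(0.782608695652174), np.float64(1.02), [270.2, 196.5]), (np.float64(0.782608695652174), np.float64(1.04), [269.8, 197.1])]
collar [(np.float64(0.0), np.float64(1.28), [312.0, 190.8]), (np.float64(0.0), np.float64(1.3), [312.2, 191.0]), (np.float64(0.0), np.float64(1.32), [312.5, 191.1]), (np.float64(0.0), np.float64(1.34), [312.7, 191.3])]
```

Emit:
jog_arm(deltas=[[-1, 15, 0, 0, 0], [-1, 20, 0, 0, 0], [-1, 20, 0, -20, 0], [-1, 10, 0, -50, 0], [-1, 0, 0, 0, 0], [-1, 0, 0, 0, 0]])

```text
time: 31.48
tcp_pos: [0.6327, 0.1529, 0.2349]
ee_rot: [0.0, 0.999, -0.038, -0.0]
wrist_force: [0.7, -0.4, -0.7]
opening: -0.0002
finger_force: 0.0
```

```bash
python3 - <<'E'
from h import *
rel(); wang(); balls(); shot("w8")
E
```

```text
TCP in rotator mm [ 54.8  87.8 234.9] toolx yaw err -1.5707 F [ 0.7 -0.4 -0.7] t 31.475
sleeve angle 1.035 px off [-0.2 -0.3] size [29, 28, 609] at [347.6 246. ]
collar angle 0.025 px off [0.4 0.1] size [30, 31, 806] at [255.6 227.1]
collar angle 1.06 px off [-0.2  0.1] size [13, 21, 225] at [255. 345.]
sleeve [(np.float64(0.5306122448979591), np.float64(1.06), [269.4, 197.7]), (np.float64(0.5333333333333333), np.float64(1.0), [270.6, 195.9]), (np.float64(0.5652173913043478), np.float64(1.02), [270.2, 196.5]), (np.float64(0.5652173913043478), np.float64(1.04), [269.8, 197.1])]
collar [(np.float64(0.5280519480519481), np.float64(0.96), [307.3, 190.5]), (np.float64(0.5385034013605442), np.float64(1.06), [308.9, 190.2]), (np.float64(0.5473684210526315), np.float64(1.02), [308.3, 190.3]), (np.float64(0.5574324324324325), np.float64(1.0), [307.9, 190.3])]
scale 1.5625
```

View pics/w8b.png

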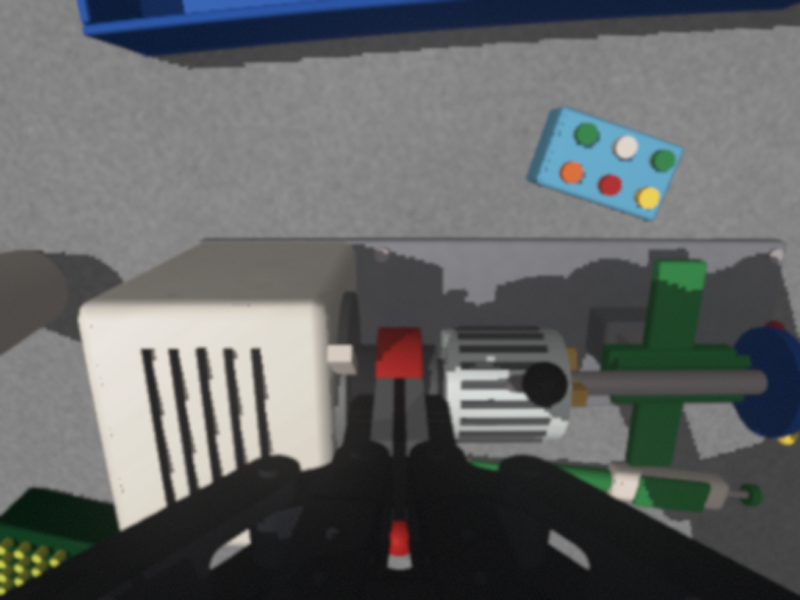

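The picture shows the collar body at (398,350) and the red ball half hidden under the gripper at (398,540), so the 0.025 reading was false. The collar is at about 1.0. I'll measure the ball's blob in the scene view.

```bash
cat >> h.py <<'E'
def redscene():
    im=env.read_camera("scene"); sc=env.camera_info("scene"); v=np.load("fit.npy")
    m=((im[:,:,0].astype(int)-im[:,:,1:].max(2))>50).astype(np.uint8); m[:175]=0; m[240:]=0; m[:,:270]=0; m[:,345:]=0
    k,lab,st,ce=cv2.connectedComponentsWithStats(m)
    for j in range(1,k):
        if st[j,4]>8: print("red blob",st[j].tolist(),ce[j].round(1))
    for r in range(182,204): print(r,"".join("#" if q else "." for q in m[r,290:330]))
    for a in(.9,1.0,1.1,1.2): print(a,proj(sc,rot2w(v,[[-.088*np.sin(a-.6),.088,.105+.088*np.cos(a-.6)]])).round(1))
E
python3 - <<'E'
from h import *
redscene()
E
```

```text
red blob [289, 187, 23, 51, 306] [298.8 215.5]
red blob [313, 196, 8, 13, 51] [316.5 201.7]
182 ........................................
183 ........................................
184 ........................................
185 ........................................
186 ........................................
187 .................####...................
188 ................######..................
189 ................######..................
190 ................######..................
191 ................######..................
192 ................######..................
193 .................###....................
194 ................###.....................
195 ................###.....................
196 ................###........#............
197 ...............####.......#####.........
198 ...............####.......#####.........
199 ...............###........####..........
200 ...............###.......#####..........
201 ..............####.......#####..........
202 ..............###........####...........
203 ..............###.......#####...........
0.9 [[306.2 190.8]]
1.0 [[307.9 190.3]]
1.1 [[309.5 190.2]]
1.2 [[310.9 190.4]]
```

Emit:
jog_arm(deltas=[[-1, -10, 0, 35, 0], [-1, -12, 0, 35, 0], [-1, -14, 0, 0, 0], [-1, -12, 0, 0, 0], [-1, -9, 0, 0, 0], [-1, -6, 0, 0, 0], [-1, -5, 0, 0, 0], [-1, -5, 0, 0, 0], [-1, 0, 0, 0, 0], [-1, 0, 0, 0, 0]])

```text
time: 32.92
tcp_pos: [0.5597, 0.1587, 0.1654]
ee_rot: [-0.0, 0.999, -0.038, -0.0]
wrist_force: [0.6, -0.7, 0.6]
opening: 0.0001
finger_force: 0.5
```

Emit:
jog_arm(deltas=[[-1, 15, 0, 0, 0], [-1, 20, 0, 0, 0], [-1, 0, 0, -50, 0], [-1, 0, 40, -40, 0], [-1, 0, 40, 0, 0], [-1, 0, 0, 0, 0], [-1, 0, 0, 0, 0]])

```text
time: 33.8
tcp_pos: [0.589, 0.0762, 0.255]
ee_rot: [-0.0, 0.999, -0.038, -0.0]
wrist_force: [0.1, 0.2, -0.9]
opening: 0.0002
finger_force: 0.0
```

```bash
python3 - <<'E'
from h import *
rel(); wang(); redscene()
E
```

```text
TCP in rotator mm [ 16.9   7.9 255. ] toolx yaw err -1.5712 F [ 0.1  0.2 -0.9] t 33.8
sleeve angle 1.045 px off [ 2.5 -0. ] size [22, 27, 416] at [224.  178.5]
collar angle 1.095 px off [-0.3  0.1] size [22, 25, 398] at [145.4 284.4]
red blob [289, 187, 25, 51, 309] [299.2 215.2]
red blob [313, 196, 8, 13, 51] [316.5 201.7]
182 ........................................
183 ........................................
184 ........................................
185 ........................................
186 ........................................
187 ..................####..................
188 .................######.................
189 .................#######................
190 .................#######................
191 .................#######................
192 ..................#####.................
193 ..................###...................
194 .................####...................
195 .................###....................
196 .................###.......#............
197 ................####......#####.........
198 ................####......#####.........
199 ................###.......####..........
200 ................###......#####..........
201 ...............####......#####..........
202 ...............###.......####...........
203 ...............###......#####...........
0.9 [[306.2 190.8]]
1.0 [[307.9 190.3]]
1.1 [[309.5 190.2]]
1.2 [[310.9 190.4]]
```

The collar is at 1.095, on the mark. I'll press the sleeve lever once more to see whether it holds higher now that the collar is locked.

Emit:
jog_arm(deltas=[[-1, -27, -22, 0, 0], [-1, 0, 0, 45, 0], [-1, 0, 0, 43, 0], [-1, 0, 0, 0, 0], [-1, 9, 0, 0, 0], [-1, 9, 0, 0, 0], [-1, 6, 0, 0, 0], [-1, 5, 0, 0, 0], [-1, 5, 0, 0, 0], [-1, 5, 0, 0, 0], [-1, 3, 0, 0, 0], [-1, 0, 0, 0, 0]])

```text
time: 35.4
tcp_pos: [0.6, 0.097, 0.1654]
ee_rot: [0.0, 0.999, -0.038, -0.006]
wrist_force: [-13.3, 2.3, -0.6]
opening: 0.0002
finger_force: 5.8
```

```bash
python3 - <<'E'
from h import *
rel(); wang()
E
```

```text
TCP in rotator mm [ 26.4  29.6 165.4] toolx yaw err -1.5707 F [-13.3   2.3  -0.6] t 35.4
sleeve angle 1.18 px off [ 0.5 -0.4] size [43, 45, 1404] at [255.6 227. ]
```

Emit:
jog_arm(deltas=[[-1, -8, 0, 0, 0], [-1, -12, 0, 0, 0], [-1, -12, 0, 0, 0], [-1, 0, 0, 0, 0]])

```text
time: 35.95
tcp_pos: [0.5725, 0.0995, 0.1675]
ee_rot: [0.0, 0.999, -0.037, 0.0]
wrist_force: [0.3, 1.1, 0.3]
opening: -0.0001
finger_force: 0.0
```

```bash
python3 - <<'E'
from h import *
rel(); wang()
E
```

```text
TCP in rotator mm [ -1.2  29.9 167.5] toolx yaw err -1.5702 F [0.3 1.1 0.3] t 35.95
sleeve angle 1.04 px off [0.4 0.2] size [45, 46, 1484] at [256.4 190. ]
```

The grip is unchanged at 1.04, and the lock doesn't alter it. Now the near rest pad.

Emit:
jog_arm(deltas=[[-1, -10, 0, -44, 0], [-1, 0, 0, -44, 0], [-1, -23, 49, 0, 0], [-1, -23, 49, 0, 0], [-1, 0, 0, 50, 0], [-1, 0, 0, 50, 0], [-1, 0, 0, 45, 0], [-1, 0, 0, 0, 0], [-1, 0, 0, 0, 0]])

```text
time: 37.12
tcp_pos: [0.5113, 0.0059, 0.1116]
ee_rot: [-0.0, 0.999, -0.038, 0.001]
wrist_force: [-1.2, -0.0, 0.2]
opening: 0.0001
finger_force: 0.0
```

```bash
python3 - <<'E'
from h import *
rel()
E
```

```text
TCP in rotator mm [-55.2 -68.  111.6] toolx yaw err -1.5703 F [-1.2 -0.   0.2] t 37.125
```

Good position. Press down to about z = 62 mm, watching the force.

Emit:
jog_arm(deltas=[[-1, 0, 0, 10, 0], [-1, 0, 0, 8, 0], [-1, 0, 0, 4, 0], [-1, 0, 0, 4, 0], [-1, 0, 0, 4, 0], [-1, 0, 0, 4, 0], [-1, 0, 0, 4, 0], [-1, 0, 0, 4, 0], [-1, 0, 0, 4, 0], [-1, 0, 0, 0, 0]])

```text
time: 38.38
tcp_pos: [0.5102, 0.006, 0.0643]
ee_rot: [-0.0, 0.999, -0.038, 0.0]
wrist_force: [-0.8, 0.3, 0.2]
opening: -0.0001
finger_force: 0.0
```

Emit:
jog_arm(deltas=[[-1, 0, 0, 4, 0], [-1, 0, 0, 2, 0], [-1, 0, 0, 0, 0]])

```text
time: 38.75
tcp_pos: [0.5103, 0.006, 0.0615]
ee_rot: [-0.0, 0.999, -0.038, 0.0]
wrist_force: [-11.5, -0.4, 42.2]
opening: 0.0002
finger_force: 21.7
```

It bottomed at z = 61.5 mm, as expected. I'll lift off and check.

Emit:
jog_arm(deltas=[[-1, 0, 0, -10, 0], [-1, 0, 0, -45, 0], [-1, 0, 0, -50, 0], [-1, 0, 0, -50, 0], [-1, -30, 0, -40, 0], [-1, -40, 0, 0, 0], [-1, 0, 0, 0, 0], [-1, 0, 0, 0, 0]])

```text
time: 39.75
tcp_pos: [0.4409, 0.0112, 0.2534]
ee_rot: [0.0, 0.999, -0.038, 0.0]
wrist_force: [0.1, -0.6, -0.4]
opening: 0.0004
finger_force: 0.0
```

```bash
cat >> h.py <<'E'
def pads():
    im=env.read_camera("scene"); sc=env.camera_info("scene"); v=np.load("fit.npy")
    h=cv2.cvtColor(im[:,:,::-1].copy(),cv2.COLOR_BGR2HSV); m=cv2.inRange(h,(50,100,110),(80,255,255)); m[:200]=0;m[245:]=0;m[:,:215]=0;m[:,250:]=0
    ys,xs=np.nonzero(m); print("far pad px",xs.min(),xs.max(),ys.min(),ys.max())
    for d in(0,.028):
        u=proj(sc,rot2w(v,[[sx,sy,.09-d] for sx in(.037,.067) for sy in(-.086,-.058)])); print(d,u.min(0).round(1),u.max(0).round(1))
E
python3 - <<'E'
from h import *
rel(); wang(); pads()
im=env.read_camera("scene")[:,:,::-1].copy(); disc(im,"scene",(170,230,205,250),.04); cv2.imwrite("pics/s9.png",im)
disc(env.read_camera("top")[:,:,::-1].copy(),"top",(150,200,270,330),.04)
E
```

```text
TCP in rotator mm [-125.8  -68.1  253.4] toolx yaw err -1.5703 F [ 0.1 -0.6 -0.4] t 39.75
far pad px 228 249 210 232
0 [224.7 213.3] [240.9 223.1]
0.028 [225.4 222. ] [241.3 232. ]
scene n 227 obs [222 186 238 208] pred [220.7 185.2 238.4 209. ] up5mm [220.5 183.6 238.3 207.4] x5mm [219.4 186.  237.2 209.9]
top n 28 obs [285 162 287 173] pred [282.  160.2 287.5 183.9] up5mm [282.1 159.9 287.6 183.7] x5mm [282.2 158.4 287.7 182.1]
```

The rest is at the bottom, the carousel stays level, and the disc hasn't moved. With the saddle clear, I'll give the lever one more squeeze in case it now settles higher.

Emit:
jog_arm(deltas=[[-1, 39, -33, 0, 0], [-1, 39, -33, 0, 0], [-1, 38, -32, 0, 0], [-1, 0, 0, 45, 0], [-1, 0, 0, 42, 0], [-1, 0, 0, 0, 0], [-1, 9, 0, 0, 0], [-1, 9, 0, 0, 0], [-1, 6, 0, 0, 0], [-1, 5, 0, 0, 0], [-1, 5, 0, 0, 0], [-1, 5, 0, 0, 0], [-1, 3, 0, 0, 0], [-1, 0, 0, 0, 0]])

```text
time: 41.7
tcp_pos: [0.6001, 0.0971, 0.1648]
ee_rot: [0.0, 0.999, -0.038, -0.006]
wrist_force: [-14.5, 2.3, 2.6]
opening: -0.0001
finger_force: 6.3
```

```bash
python3 - <<'E'
from h import *
rel(); wang()
E
```

```text
TCP in rotator mm [ 26.5  29.6 164.8] toolx yaw err -1.5705 F [-14.5   2.3   2.6] t 41.7
sleeve angle 1.185 px off [ 0.4 -0.5] size [43, 44, 1399] at [255.5 226.7]
```

Emit:
jog_arm(deltas=[[-1, -4, 0, 0, 0], [-1, -5, 0, 0, 0], [-1, -8, 0, 0, 0], [-1, -12, 0, 0, 0], [-1, 0, 0, 0, 0]])

```text
time: 42.38
tcp_pos: [0.5754, 0.0993, 0.1663]
ee_rot: [0.0, 0.999, -0.037, -0.0]
wrist_force: [-0.3, -0.1, 0.0]
opening: -0.0002
finger_force: 0.0
```

```bash
python3 - <<'E'
from h import *
rel(); wang()
im=env.read_camera("scene")[:,:,::-1].copy(); disc(im,"scene",(170,230,205,250),.04)
E
```

```text
TCP in rotator mm [  1.7  29.9 166.3] toolx yaw err -1.5702 F [-0.3 -0.1  0. ] t 42.375
sleeve angle 1.04 px off [0.5 0.1] size [45, 43, 1450] at [256.5 198. ]
scene n 234 obs [222 186 238 208] pred [220.7 185.2 238.4 209. ] up5mm [220.5 183.6 238.3 207.4] x5mm [219.4 186.  237.2 209.9]
```

It rests at 1.04 every time, and the chuck carries the carousel level. I'll lift clear, check the collar and hand in.

Emit:
jog_arm(deltas=[[-1, -10, 0, -45, 0], [-1, 0, 0, -45, 0], [-1, 15, 30, 0, 0], [-1, 0, 0, 0, 0], [-1, 0, 0, 0, 0]])

```text
time: 43.1
tcp_pos: [0.5788, 0.069, 0.2559]
ee_rot: [-0.0, 0.999, -0.038, -0.0]
wrist_force: [-0.3, -0.7, -0.7]
opening: -0.0004
finger_force: 0.0
```

```bash
python3 - <<'E'
from h import *
rel(); wang()
print(env.close_job())
E
```

```text
TCP in rotator mm [  7.3  -0.  255.9] toolx yaw err -1.5711 F [-0.3 -0.7 -0.7] t 43.1
sleeve angle 1.045 px off [2.5 0.2] size [22, 27, 433] at [211.3 163.9]
collar angle 1.095 px off [-0.5  0.3] size [23, 24, 409] at [133.2 272.1]
the job is handed in; nothing more can be done
None
```

I handed the job in at 43 s with one shortfall: the sleeve lever springs back to about 1.04 rad, below the stated firm grip of 1.1 to 1.2, though I pushed it to 1.18–1.40 five times, twice after locking the collar. The spindle is fully home, the collar is on the red mark (1.095), the rest is at the bottom, and the chuck alone holds the carousel level.

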